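# Slide the filter module home between the lacquered rails

### The job

The lacquer on the two brass guide rails is still wet. With the fingertips, nudge the blue filter module into line with the lane where it needs it, and push it along the tray between the rails until it is home against the cork stop; neither the module nor the robot may touch a rail. Only push the module, never lift or tip it, leave everything else on the desk where it is, and finish with the hand clear.

Things in the scene. Friction and masses are not known exactly. Their poses are not given: they have to be found in the camera images.
- tray: Fixed grey steel tray on the desk, 410 x 210 mm, top face 6 mm above the desk. Origin on its underside, on the centre line, at the lane's mouth; local x is the push direction down the lane, y left of it, z up. It spans x -190 to +220 mm, y -105 to +105 mm. The part x < 0 is a flat open apron with a painted white centre line. Its place varies; it points to the robot's left, within 0.3 rad.
- mouth (a point): Middle of the lane's mouth on the tray's top face (tray x = 0, y = 0). From here the lane runs straight down the centre line, 86 mm wide between the rails, 200 mm long to the cork face. The module starts wholly in front of the mouth, up to 35 mm to either side of the centre line and turned up to 0.25 rad.
- home (a point): Centre of the green home patch (80 x 60 mm) on the tray's top face, tray x = 160 mm, y = 0: here the module's origin lies when it touches the stop. The cork face stands 40 mm further on (70 mm wide, up to 32 mm above the desk; fixed steel block behind it 110 mm wide, up to 36 mm).
- rail_left: Fixed brass guide rail on the left of the lane, 200 mm long, 12 mm wide, 22 mm tall, standing on the tray (its top is 28 mm above the desk). Origin at its underside, at the mouth end, mid width; local x runs along it down the lane. Inner face 6 mm from its middle. Not to be touched.
- rail_right: The same rail on the right of the lane (tray local y = -49 mm; the left one is at +49 mm). Not to be touched.
- module: Loose closed blue metal box, 80 mm long (local x), 60 wide (y), 45 tall, 0.3 to 0.65 kg, flat sides, yellow stripe on top at the leading end. Origin under its centre (6 mm above the desk on the tray), local x towards the leading end. Slides with ordinary friction and stays where left, no latch at the stop. Centred and square in the lane it has 13 mm free to each rail.
- valve_a: Loose clear miniature glass valve standing on the tray outside the left rail, 19 mm across, 48 mm tall, origin under its base. Leave alone.
- valve_b: The same kind of glass valve, standing on the tray outside the right rail. Leave alone.
- clamp_ring: Loose brass valve clamp ring lying flat on the tray outside the right rail, 32 mm across, 10 mm tall, origin under its centre. Leave alone.
- canister: Loose green tin canister with screw top on the desk, 67 mm across, 74 mm tall, origin under its centre. Leave alone.
- choke: Loose steel-cored choke with copper winding on the desk, 75 x 42 x 44 mm, origin under its centre. Leave alone.
- dial_knob: Loose cream bakelite dial knob on the desk, 48 mm across, 22 mm tall, origin under its centre. Leave alone.
- screwdriver: Loose red-handled screwdriver, 180 mm long, lying on the desk to the side of the tray. Leave alone.

How it is judged (in metres and radians):
At the end, for the whole second after the job is handed in: The module stands flat on the tray against the cork stop (gap up to 8 mm), between the rails, within 14 mm of the centre line and 0.12 rad of the lane's direction, at rest (x of module in the frame of tray between 0.152 and 0.165 m and y of module in the frame of tray between -0.014 and 0.014 m and z of module in the frame of tray below 0.01 m and angle between the x axis of module and the x axis of tray, either way round below 0.12 rad and angle between module's own z axis and vertical below 0.05 rad and linear speed of module below 0.01 m/s); the robot touches nothing.
It fails at once if the module, the hand or the arm touches a brass rail (contact force between anything else and rail_left above 0.3 N or contact force between anything else and rail_right above 0.3 N).
It fails at once if the module is lifted off the tray (8 mm) or tipped (z of module in the frame of tray above 0.014 m or angle between module's own z axis and vertical above 0.15 rad).
It fails at once if a thing that should be left alone is moved by more than 15 mm (distance of any of valve_a, valve_b, clamp_ring, canister, choke, dial_knob, screwdriver from where it was at the start of the episode above 0.015 m).
It fails at once if a glass valve is tipped (angle between any of valve_a, valve_b's own z axis and vertical above 0.3 rad).
It also fails if it takes over 58 s, if anything falls off the work surface, if the arm or the gripper's body presses on something with over 40 N, if the wrist force passes 120 N, or if a joint passes its speed limit or range.

### The arm

A 6-joint arm with a two-finger parallel gripper is mounted at the origin on the work surface. World frame = base frame: x ahead of the robot, y to its left, z up, the work surface at z = 0. Lengths are in mm, angles in rad, forces in N, time in s.
With the tool pointing down it reaches from about 275 to 1000 mm from the base axis. Payload 8.4 kg.
Tool frame: the origin (TCP) lies midway between the tips of the shut fingers; the grasp point (between the pads) lies 19 mm behind it; z points along the fingers, y is the line along which they close (so a half turn about z gives the same grasp; the last joint's range is limited). The gripper opens to 85 mm and grips with 20 to 120 N. Pads are 22 mm wide; open, the fingers measure 114 mm over their backs; the gripper's body (76 mm by 85 mm) begins 54 mm behind the grasp point. The pads swing forward as they close: fully open they stand 13 mm farther back than shut.
Start: joints at [1.144, 0.353, 1.633, -0, 1.155, -0.002], TCP at [257.585, 569.454, 231.281] pointing down, gripper open.
Joint ranges: [-2.63, 2.63], [-0.92, 2.1], [0.06, 2.66], [-1.3, 4.44], [0, 2.69], [-3.02, 3.02]. Speed limits (rad/s): [2.22, 2.22, 2.79, 3.14, 3.14, 3.14].

### API

Orientations are given as [roll, pitch, yaw] about the fixed x, y, z axes, in that order (R = Rz(yaw) Ry(pitch) Rx(roll)).
In Python, from rig import r gives the robot as it stands.
- The arm moves only by the tool servo_tool, never from a script. Its argument "deltas" is a list of rows, each an object of numbers: "x", "y", "z": the shift along the world's x, y, z in mm; "rx", "ry", "rz": the turn, a rotation vector about the world's x, y, z in rad; "gripper": the gripper's target within -1 to 1 (fully open at 1, half-way at 0, shut at -1). A call has 1 to 10 rows; each row is the pose to reach, as a shift and turn from the pose commanded when the call began; what a row does not reach only later rows make up. A row lasts 1/10 s, in which the tool goes at most 50 mm and 8.59 degrees, less where a joint would pass 70% of its speed; a pose out of reach is approached as far as the arm can. A call with a gripper value outside its range is refused whole. The fingers move at their own pace and stop on an object; "newtons" is the grip in N (left out, the last holds). Time passes only in rows, so rows that repeat a pose let the fingers close. It gives the time, the measured TCP pose, the force, the opening and the grip force at its end, in the units of the state.
- r.sense(): the state, without advancing time (a new reading comes with each control period).
- r.grab_frame(name): name is "scene" or "side" or "wrist"; returns the picture (480x640x3 uint8, blue, green, red); there is no depth.
- r.camera_params(name): a dict with "mtx" (3x3 intrinsics, pixels), "D" ([k1, k2, p1, p2, k3] as OpenCV has them; the pictures are not rectified), "eye" and "orientation" of the camera in the world. Camera axes: x right, y down, z forward; pixel columns grow to the right and rows downward; lengths in mm; the calibration is good to about 2 mm. A picture is of the moment at which its call begins: read the wrist's pose just before it. camera_params takes no time and is no camera call; for the wrist camera it gives the pose at the moment of the call.
- r.sign_off(): hands the job in; it is judged then, once.
Trained networks look in the newest picture that a camera, given by its name, has taken for a name from the list of things; names that differ only in an ending like _2 or _b are one class to them, and where a whole thing is asked for, a point or a joint stands for the part that bears it (a point fixed in the world has none). Each returns a list of dicts, best first, with "conf" (0 to 1); they miss things now and then, are a little off and sometimes report something else, mostly with a low value. They report only what shows in the picture. A call takes as long as a camera call.
- r.recognise(name, camera): "box" ([left, top, width, height] in pixels, round what is visible of it).
The state is a dict: "clock": time; "qpos": joint angles; "qvel": joint speeds; "joint_efforts": joint torques, N m; "eef_pos": TCP position; "tcp_rot": TCP orientation; "contact_force": force on the tool from outside, world axes, zero at the start; "wrist_torque": the same for the moment, N m; "opening": opening from 0.0 (shut) to 1.0 (fully open); "grasp_force": force on a finger pad.
Only numpy, scipy, OpenCV 4.12 (cv2) and the standard library are available. Lean on these libraries where they do the work, as an engineer would, in place of code of your own. Each camera call takes 0.05 s, during which the arm holds its last target. There are 200 camera calls.

## Working session

There is one attempt and no reset: what is moved stays moved. The work goes in short steps, Python scripts to look and compute and a tool call to move; the robot and the scene stay as the last step left them, time stands still between calls to the robot, and variables do not carry over. Pictures are saved under pics/ and viewed, at most 10 in all, crops included, and the job is handed in when it is done.

Besides the shell and the picture viewer there is one more tool, called after ">>>" as a command line: name --argument value ..., lists and objects as JSON in quotes. servo_tool: Moves the arm, as the interface text tells. Its arguments: {"type":"object","properties":{"deltas":{"type":"array","items":{"type":"object","properties":{"x":{"type":"number"},"y":{"type":"number"},"z":{"type":"number"},"rx":{"type":"number"},"ry":{"type":"number"},"rz":{"type":"number"},"gripper":{"type":"number"}}}},"newtons":{"type":"number"}},"required":["deltas"]}

```bash
mkdir -p pics; ls
python3 - <<'E'
from rig import r
import cv2
for n in ("scene","side"):
    f=r.grab_frame(n); cv2.imwrite(f"pics/{n}0.png",f)
    p=r.camera_params(n); print(n,{k:p[k] for k in p})
    for t in ("module","home","valve_a","rail_left","tray"):
        try: print(t,[(d['box'],round(d['conf'],2)) for d in r.recognise(t,n)][:3])
        except Exception as e: print(t,e)
print(r.sense())
E
```

```text
pics
scene {'mtx': array([[604.51333457,   0.        , 312.78749356],
       [  0.        , 604.51333457, 244.89338942],
       [  0.        ,   0.        ,   1.        ]]), 'D': array([0.06401069, 0.        , 0.        , 0.        , 0.        ]), 'eye': array([1290.37519819, 1138.14664969,  979.00070155]), 'orientation': array([-2.18166418,  0.00289024,  2.57385129])}
module [([273.6, 219.6, 26.5, 32.9], 0.62), ([364.9, 251.2, 4.8, 17.3], 0.47)]
home [([251.3, 214.5, 146.8, 100.8], 0.66)]
valve_a [([314.2, 279.2, 10.6, 21.4], 0.55), ([362.3, 252.7, 9.7, 14.7], 0.5)]
rail_left [([329.7, 242.5, 48.5, 38.9], 0.97)]
tray [([249.8, 213.0, 148.7, 101.7], 0.76), ([328.8, 245.4, 48.9, 36.1], 0.62)]
side {'mtx': array([[572.95894925,   0.        , 320.58805808],
       [  0.        , 572.95894925, 246.90256123],
       [  0.        ,   0.        ,   1.        ]]), 'D': array([0.00207767, 0.        , 0.        , 0.        , 0.        ]), 'eye': array([  -24.66971874, -1178.24755361,   781.63724496]), 'orientation': array([-2.08234224,  0.01531351, -0.46229193])}
module [([336.7, 246.4, 33.0, 
[... 236 characters left out ...]
: 0.6, 'qpos': array([ 1.14355108e+00,  3.52958601e-01,  1.63338274e+00, -1.02292921e-05,
        1.15519908e+00, -2.42874516e-03]), 'qvel': array([-8.63715450e-04, -1.58676836e-03,  6.60257592e-05, -2.16396695e-03,
       -3.76080385e-04,  2.23536614e-04]), 'joint_efforts': array([ 9.68702225e-04, -6.04867387e+01, -3.42313135e+01,  7.88355646e-05,
        1.63619847e-03, -3.77088713e-05]), 'eef_pos': array([257.62170719, 569.45185429, 231.31423889]), 'tcp_rot': array([3.14154045e+00, 9.48556774e-06, 2.71678028e+00]), 'contact_force': array([-0.20827801,  0.11802668, -0.03395115]), 'wrist_torque': array([0.01905062, 0.02671693, 0.00478843]), 'grasp_force': 0.0, 'opening': 0.9996502708732207}
```

Run:
```python
import cv2,numpy as np
a=cv2.imread('pics/scene0.png')[200:330,225:425]; b=cv2.imread('pics/side0.png')[195:320,240:415]
cv2.imwrite('pics/sc.png',cv2.resize(a,(800,520),interpolation=cv2.INTER_CUBIC))
cv2.imwrite('pics/si.png',cv2.resize(b,(800,571),interpolation=cv2.INTER_CUBIC))
```

```text
(no output)
```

View pics/sc.png

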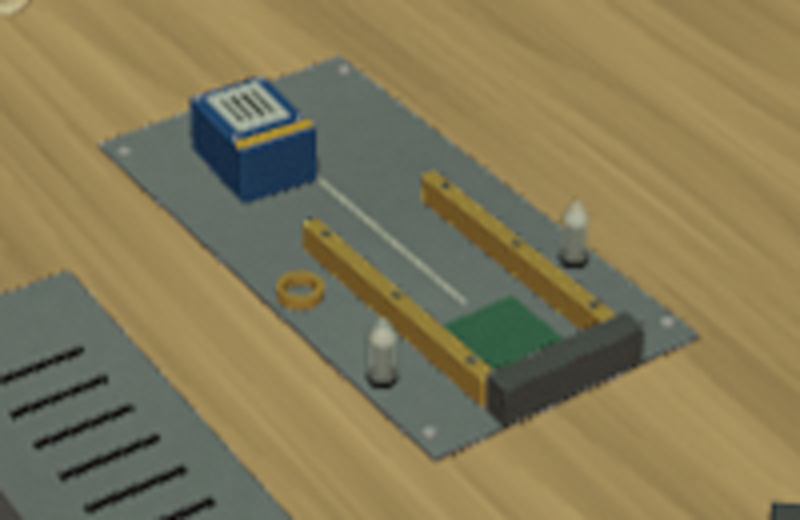

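View pics/side0.png

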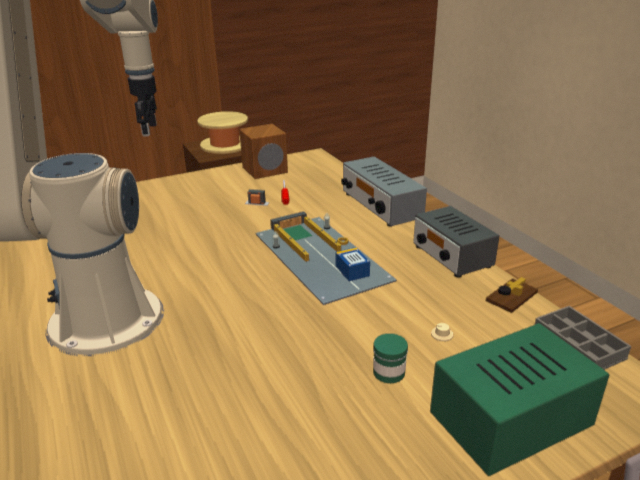

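```bash
cat > h.py <<'E'
import numpy as np, cv2
from scipy.spatial.transform import Rotation as Ro
from scipy.optimize import least_squares
def Rm(o): return Ro.from_euler('xyz',o).as_matrix()
def unproj(p,px,z):
    u=cv2.undistortPoints(np.array(px,float).reshape(-1,1,2),p['mtx'],p['D']).reshape(-1,2)
    d=np.c_[u,np.ones(len(u))]@Rm(p['orientation']).T
    e=np.array(p['eye']); return (e+d*((z-e[2])/d[:,2])[:,None])[:,:2]
def proj(p,P):
    R=Rm(p['orientation']); return cv2.projectPoints(np.array(P,float),cv2.Rodrigues(R.T)[0],-R.T@p['eye'],p['mtx'],p['D'])[0].reshape(-1,2)
def fit(loc,w):
    "rigid 2D: w = c + R(a) loc"
    loc=np.array(loc,float);w=np.array(w,float)
    f=lambda q:(q[:2]+loc@np.array([[np.cos(q[2]),np.sin(q[2])],[-np.sin(q[2]),np.cos(q[2])]])-w).ravel()
    s=least_squares(f,[*w.mean(0),1.57]); return s.x,np.abs(s.fun).max()
E
python3 - <<'E'
from rig import r
from h import *
p=r.camera_params('scene')
c=lambda L:[(225+x/4-.375,200+y/4-.375) for x,y in L]
w=unproj(p,c([(102,147),(340,57),(698,338),(436,460)]),6)
print(w,fit([(-190,-105),(-190,105),(220,105),(220,-105)],w))
m=unproj(p,c([(193,98),(262,78),(315,123),(238,148)]),51)
print(m,fit([(-40,-30),(-40,30),(40,30),(40,-30)],m))
q=r.camera_params('wrist');print(q); print(Rm(r.sense()['tcp_rot']))
E
```

```text
[[ 673.534312   -167.90840395]
 [ 465.5342208  -178.17602088]
 [ 453.72118292  232.58970746]
 [ 660.7026072   238.91325561]] (array([563.85542608,  16.3623918 ,   1.60295823]), np.float64(2.254528392591766))
[[ 619.63446886 -127.41036592]
 [ 565.43635821 -123.59582012]
 [ 564.1864891   -53.96254324]
 [ 624.60988759  -56.2247245 ]] (array([593.46680094, -90.29836342,   1.53428881]), np.float64(5.5809078983054405))
{'mtx': array([[395.59686144,   0.        , 325.59548792],
       [  0.        , 395.59686144, 236.91278611],
       [  0.        ,   0.        ,   1.        ]]), 'D': array([-0.05343592,  0.        ,  0.        ,  0.        ,  0.        ]), 'eye': array([188.04782443, 601.58799752, 373.39005206]), 'orientation': array([ 2.83660663e+00, -4.16703784e-04,  1.14700781e+00])}
[[-9.11116080e-01  4.12149838e-01  3.01594767e-05]
 [ 4.12149839e-01  9.11116079e-01  4.36569780e-05]
 [-9.48556774e-06  5.22067981e-05 -9.99999999e-01]]
```

>>> servo_tool --deltas '[{"x":36,"y":-57,"z":7,"rz":0.046},{"x":72,"y":-114,"z":14,"rz":0.09},{"x":96,"y":-150,"z":20,"rz":0.14},{"x":120,"y":-190,"z":28,"rz":0.18},{"x":144,"y":-228,"z":35,"rz":0.23},{"x":168,"y":-266,"z":42,"rz":0.27},{"x":192,"y":-304,"z":49,"rz":0.32},{"x":216,"y":-342,"z":56,"rz":0.36},{"x":240,"y":-380,"z":62,"rz":0.41},{"x":264,"y":-418,"z":69,"rz":0.457}]'

```text
invalid input
```

>>> servo_tool --deltas '[{"x":24,"y":-38},{"x":48,"y":-76},{"x":72,"y":-114},{"x":98,"y":-150},{"x":98,"y":-150},{"x":98,"y":-150},{"x":98,"y":-150}]'

```text
invalid input
```

Run:
```python
from rig import r
from h import *
p=r.camera_params('wrist'); f=r.grab_frame('wrist'); cv2.imwrite('pics/w1.png',f)
import pickle; pickle.dump(p,open('w1.pkl','wb'))
s=r.sense(); print(s['clock'],s['eef_pos'],s['tcp_rot'],s['qpos'],s['contact_force'])
for n in('module','rail_left','valve_a','clamp_ring'): print(n,[(d['box'],d['conf']) for d in r.recognise(n,'wrist')][:3])
```

```text
0.65 [257.60418544 569.45274823 231.29937254] [ 3.14155809e+00 -3.66210298e-06  2.71676391e+00] [ 1.14357000e+00  3.52971568e-01  1.63339852e+00  4.09343691e-06
  1.15518801e+00 -2.39923786e-03] [-0.22889715  0.2111738   0.51615049]
module []
rail_left []
valve_a []
clamp_ring []
```

View pics/w1.png

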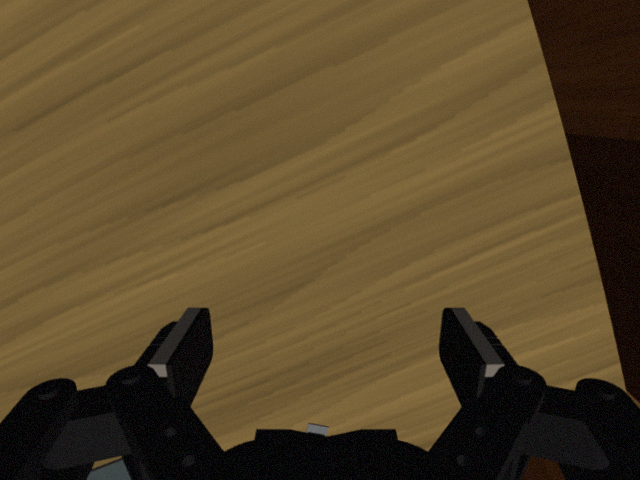

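The arm has not moved: the picture shows only bare desk between the open fingers (about (190,340) and (460,340)). The call was refused, so I'll give rows with all keys.

>>> servo_tool --deltas '[{"x":24,"y":-38,"z":7,"rx":0,"ry":0,"rz":0.05,"gripper":1},{"x":264,"y":-418,"z":69,"rx":0,"ry":0,"rz":0.457,"gripper":1}]' --newtons 20

```text
clock: 1.05
eef_pos: [307.4, 490.3, 244.8]
tcp_rot: [-3.141, -0.0, 2.919]
contact_force: [2.0, 0.6, 0.3]
opening: 0.999
grasp_force: 0.0
```

>>> servo_tool --deltas '[{"x":313,"y":-490,"z":55,"rx":0,"ry":0,"rz":0.25,"gripper":1},{"x":313,"y":-490,"z":55,"rx":0,"ry":0,"rz":0.25,"gripper":1},{"x":313,"y":-490,"z":55,"rx":0,"ry":0,"rz":0.25,"gripper":1},{"x":313,"y":-490,"z":55,"rx":0,"ry":0,"rz":0.25,"gripper":1},{"x":313,"y":-490,"z":55,"rx":0,"ry":0,"rz":0.25,"gripper":1},{"x":313,"y":-490,"z":55,"rx":0,"ry":0,"rz":0.25,"gripper":1},{"x":313,"y":-490,"z":55,"rx":0,"ry":0,"rz":0.25,"gripper":1},{"x":313,"y":-490,"z":55,"rx":0,"ry":0,"rz":0.25,"gripper":1},{"x":313,"y":-490,"z":55,"rx":0,"ry":0,"rz":0.25,"gripper":1},{"x":313,"y":-490,"z":55,"rx":0,"ry":0,"rz":0.25,"gripper":1}]'

```text
clock: 2.05
eef_pos: [575.1, 70.9, 292.3]
tcp_rot: [3.141, 0.001, -3.12]
contact_force: [0.4, 0.6, -0.2]
opening: 1.002
grasp_force: 0.0
```

>>> servo_tool --deltas '[{"x":0,"y":-90,"z":0,"rx":0,"ry":0,"rz":0,"gripper":1},{"x":0,"y":-90,"z":0,"rx":0,"ry":0,"rz":0,"gripper":1},{"x":0,"y":-90,"z":0,"rx":0,"ry":0,"rz":0,"gripper":1}]'

```text
clock: 2.35
eef_pos: [574.2, -21.6, 291.8]
tcp_rot: [-3.14, -0.0, -3.123]
contact_force: [-0.1, 1.3, 0.5]
opening: 1.0
grasp_force: 0.0
```

>>> servo_tool --deltas '[{"x":50,"y":20,"z":10,"rx":0,"ry":0,"rz":0.01,"gripper":-0.4},{"x":50,"y":20,"z":10,"rx":0,"ry":0,"rz":0.01,"gripper":-0.4},{"x":50,"y":20,"z":10,"rx":0,"ry":0,"rz":0.01,"gripper":-0.4},{"x":50,"y":20,"z":10,"rx":0,"ry":0,"rz":0.01,"gripper":-0.4}]'

```text
clock: 2.75
eef_pos: [623.7, 3.3, 301.5]
tcp_rot: [-3.142, -0.001, -3.109]
contact_force: [-0.0, 0.3, -0.3]
opening: 0.327
grasp_force: 0.0
```

Run:
```python
from rig import r
from h import *
p=r.camera_params('wrist'); f=r.grab_frame('wrist'); cv2.imwrite('pics/w2.png',f)
import pickle; pickle.dump(p,open('w1.pkl','wb'))
s=r.sense(); print(s['clock'],s['eef_pos'],s['tcp_rot'],s['opening'],s['contact_force'])
```

```text
2.8 [623.46993692   3.10786227 301.60172856] [-3.14149248e+00 -8.97290328e-04 -3.10892030e+00] 0.30169792701863485 [ 0.22775061 -0.22562364  0.40029984]
```

View pics/w2.png

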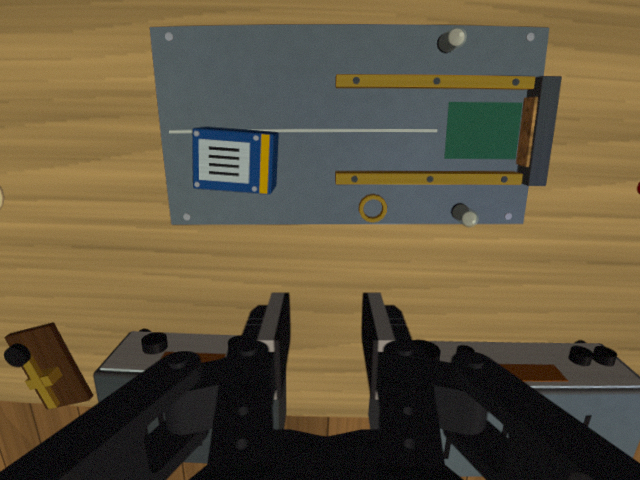

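The picture shows the whole tray (corners about (151,27), (548,27), (524,223), (171,224)), the module at (233,160) right of the centre line, and both rails. I'll fit poses by silhouette.

```bash
cat >> h.py <<'E'
from scipy.optimize import minimize
def box(l0,l1,w0,w1,z0,z1): return np.array([(x,y,z) for x in(l0,l1) for y in(w0,w1) for z in(z0,z1)],float)
def place(q,P): 
    c,s=np.cos(q[2]),np.sin(q[2]); return np.c_[q[0]+c*P[:,0]-s*P[:,1],q[1]+s*P[:,0]+c*P[:,1],P[:,2]]
def sil(p,q,boxes,S=4):
    m=np.zeros((480*S,640*S),np.uint8)
    for b in boxes:
        h=cv2.convexHull(((proj(p,place(q,b))+.5)*S).astype(np.float32)).astype(np.int32); cv2.fillConvexPoly(m,h,1)
    return m
def fitsil(p,mask,boxes,q0,S=4):
    M=cv2.resize(mask.astype(np.uint8),None,fx=S,fy=S,interpolation=cv2.INTER_NEAREST)
    f=lambda d:1-(lambda a:(a&M).sum()/(a|M).sum())(sil(p,q0+d*[1,1,.01],boxes,S))
    s=minimize(f,np.zeros(3),method='Nelder-Mead',options=dict(initial_simplex=[[0,0,0],[5,0,0],[0,5,0],[0,0,5]],xatol=.03,fatol=1e-5))
    return q0+s.x*[1,1,.01],1-s.fun
def modmask(f):
    h=cv2.cvtColor(f,cv2.COLOR_BGR2HSV); b=cv2.inRange(h,(100,130,20),(125,255,255))
    n,l,st,_=cv2.connectedComponentsWithStats(b); i=1+st[1:,4].argmax()
    x,y,w,hh=st[i,:4]; roi=np.zeros_like(b); roi[y-3:y+hh+3,x-3:x+w+3]=1
    yl=cv2.inRange(h,(15,140,60),(32,255,255))
    ks=((l==i)|((yl>0)&(roi>0)&(cv2.dilate((l==i).astype(np.uint8),np.ones((25,25)))>0))).astype(np.uint8)
    pts=np.argwhere(ks)[:,::-1]; m=np.zeros_like(b); cv2.fillConvexPoly(m,cv2.convexHull(pts.astype(np.int32)),1); return m
MOD=[box(-40,40,-30,30,6,51)]
def rel(t,m):
    c,s=np.cos(t[2]),np.sin(t[2]); d=m[:2]-t[:2]; return c*d[0]+s*d[1],-s*d[0]+c*d[1],m[2]-t[2]
E
python3 - <<'E'
import pickle
from h import *
p=pickle.load(open('w1.pkl','rb')); f=cv2.imread('pics/w2.png')
g=cv2.cvtColor(f,cv2.COLOR_BGR2GRAY)
c=np.array([(171,224),(151,27),(548,27),(524,223)],np.float32)
c2=cv2.cornerSubPix(g,c.reshape(-1,1,2),(5,5),(-1,-1),(3,50,.01)).reshape(-1,2);print(c2.tolist())
w=unproj(p,c2,6); t,e=fit([(-190,-105),(-190,105),(220,105),(220,-105)],w); print('tray',t,e)
h=cv2.cvtColor(f,cv2.COLOR_BGR2HSV)
br=cv2.inRange(h,(15,150,90),(32,255,255)); roi=np.zeros_like(br); roi[68:94,330:528]=1; roi[166:190,330:516]=1
br=cv2.morphologyEx((br>0).astype(np.uint8)*roi,cv2.MORPH_CLOSE,np.ones((7,7)))
t2,i=fitsil(p,br,[box(0,200,43,55,6,28),box(0,200,-55,-43,6,28)],t); print('rails',t2,i)
m,i=fitsil(p,modmask(f),MOD,np.array([593,-90,1.53])); print('mod',m,i,rel(t,m),rel(t2,m))
o=f.copy()
for q,bs in((t2,[box(0,200,43,55,6,28),box(0,200,-55,-43,6,28)]),(m,MOD),(t,[box(-190,220,-105,105,6,6)])):
    for b in bs: cv2.polylines(o,[cv2.convexHull(proj(p,place(q,b)).astype(np.float32)).astype(int)],1,(0,0,255),1)
cv2.imwrite('pics/o2.png',cv2.resize(o[0:260,120:580],None,fx=1.7,fy=1.7))
E
```

```text
[[170.72018432617188, 225.23025512695312], [148.63999938964844, 26.692157745361328], [548.6690063476562, 26.472883224487305], [522.9395751953125, 223.3465118408203]]
tray [564.40732146  11.59387425   1.60935718] 0.811217181017696
rails [563.78505307   7.64058734   1.60342848] 0.7842271007499038
mod [595.84835497 -88.97436777   1.53872511] 0.9619883712913382 (np.float64(-101.70557457348053), np.float64(-27.54062437713492), np.float64(-0.07063207096556345)) (np.float64(-97.60962813437665), np.float64(-28.89403700328864), np.float64(-0.0647033725810302))
```

View pics/o2.png

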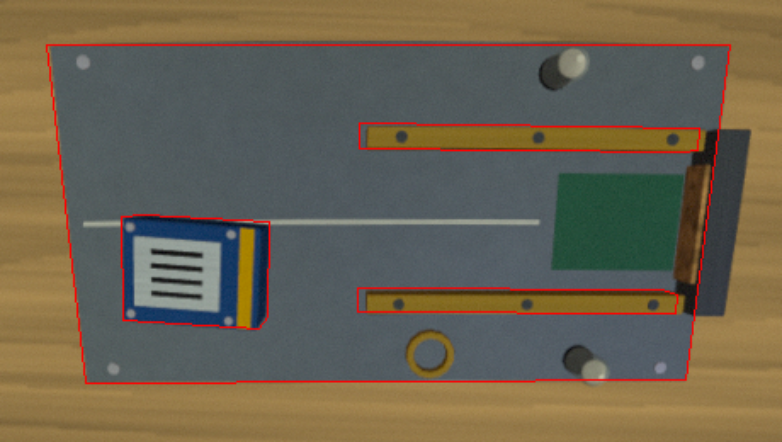

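The overlay matches the tray edges and the module (its outline spans (195,128)–(278,195) in the full picture). The module sits 27 mm right and is turned by −0.07 rad. Next I'll bring the fingers down to its right and push it left.

>>> servo_tool --deltas '[{"x":28,"y":-45,"z":-10,"rx":0,"ry":0,"rz":0.006,"gripper":-0.4},{"x":28,"y":-90,"z":-40,"rx":0,"ry":0,"rz":0.006,"gripper":-0.4},{"x":28,"y":-90,"z":-90,"rx":0,"ry":0,"rz":0.006,"gripper":-0.4},{"x":28,"y":-90,"z":-140,"rx":0,"ry":0,"rz":0.006,"gripper":-0.4},{"x":28,"y":-90,"z":-190,"rx":0,"ry":0,"rz":0.006,"gripper":-0.4},{"x":28,"y":-90,"z":-190,"rx":0,"ry":0,"rz":0.006,"gripper":-0.4}]'

```text
clock: 3.4
eef_pos: [647.0, -86.7, 105.8]
tcp_rot: [3.14, -0.011, -3.104]
contact_force: [-0.7, 0.0, -0.1]
opening: 0.297
grasp_force: 0.0
```

```bash
cat > look.py <<'E'
import sys
from rig import r
from h import *
n=sys.argv[1]; c=sys.argv[2] if len(sys.argv)>2 else 'wrist'
T=np.array([564.4,11.6,1.6094])
p=r.camera_params(c); f=r.grab_frame(c); cv2.imwrite(f'pics/{n}.png',f)
s=r.sense(); e=s['eef_pos']; print(s['clock'],e.round(1),s['tcp_rot'].round(4),round(s['opening'],2),s['contact_force'].round(1))
g=np.array([*map(float,sys.argv[3:6])]) if len(sys.argv)>5 else np.array([595.8,-89,1.5387])
mk=modmask(f); m,i=fitsil(p,mk,MOD,g); print('mod',m.round(3),round(i,3),'rel',np.round(rel(T,m),3),'tcp rel',np.round(rel(T,np.array([e[0],e[1],s['tcp_rot'][2]])),3))
ys,xs=np.nonzero(mk); print('mask',xs.min(),xs.max(),ys.min(),ys.max())
E
python3 look.py w3
```

```text
3.45 [649.1 -86.8 108.8] [ 3.1404 -0.007  -3.1035] 0.3 [ 0.   0.5 -0.2]
mod [595.602 -90.845   1.529] 0.892 rel [-1.03573e+02 -2.72250e+01 -8.00000e-02] tcp rel [-101.607  -80.87    -4.713]
mask 242 388 99 228
```

View pics/w3.png

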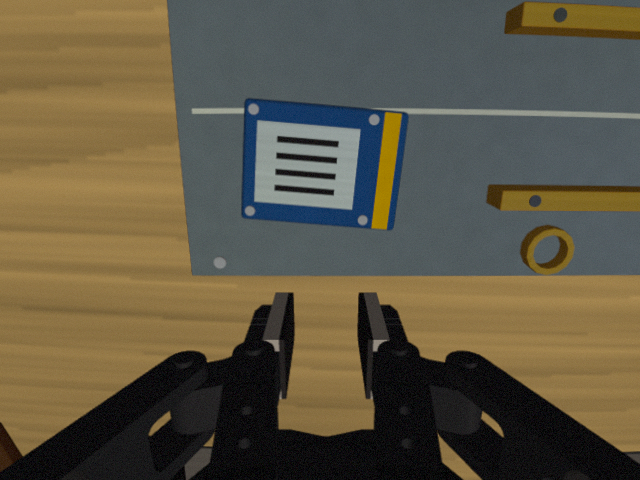

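Both fingertips (near (280,320) and (370,320)) sit opposite the module's right face (centre (320,165)), and the brass ring at (548,250) is well clear. The mask lost the strip beyond the stripe, so I'll fix that, then descend and push.

>>> servo_tool --deltas '[{"x":0,"y":0,"z":-45,"rx":0,"ry":0,"rz":0,"gripper":-0.4},{"x":0,"y":0,"z":-90,"rx":0,"ry":0,"rz":0,"gripper":-0.4},{"x":-2,"y":0,"z":-90,"rx":0,"ry":0,"rz":0,"gripper":-0.4},{"x":-7,"y":0,"z":-90,"rx":0,"ry":0,"rz":0,"gripper":-0.4},{"x":-11,"y":0,"z":-90,"rx":0,"ry":0,"rz":0,"gripper":-0.4},{"x":-15,"y":0,"z":-90,"rx":0,"ry":0,"rz":0,"gripper":-0.4},{"x":-19,"y":0,"z":-90,"rx":0,"ry":0,"rz":0,"gripper":-0.4},{"x":-23,"y":-1,"z":-90,"rx":0,"ry":0,"rz":0,"gripper":-0.4},{"x":-26,"y":-1,"z":-90,"rx":0,"ry":0,"rz":0,"gripper":-0.4}]'

```text
clock: 4.35
eef_pos: [627.2, -88.4, 22.9]
tcp_rot: [-3.141, 0.003, -3.103]
contact_force: [3.6, 0.1, 2.5]
opening: 0.298
grasp_force: 2.0
```

```bash
python3 - <<'E'
s=open('h.py').read()
a=s.index("    x,y,w,hh=st"); b=s.index("    pts=np.argwhere(ks)")
s=s[:a]+"""    near=cv2.dilate((l==i).astype(np.uint8),np.ones((91,91)))
    ks=np.isin(l,[j for j in range(1,n) if st[j,4]>40 and near[l==j].all()])
"""+s[b:]
open('h.py','w').write(s)
E
python3 look.py w4
```

```text
4.4 [626.4 -88.3  22.6] [-3.1412e+00  1.4000e-03 -3.1033e+00] 0.3 [ 2.8 -0.1  2.3]
mod [586.402 -92.057   1.608] 0.966 rel [-1.04429e+02 -1.79850e+01 -1.00000e-03] tcp rel [-102.262  -58.114   -4.713]
mask 178 453 129 322
```

>>> servo_tool --deltas '[{"x":-3,"y":0,"z":0,"rx":0,"ry":0,"rz":0,"gripper":-0.4},{"x":-6,"y":0,"z":0,"rx":0,"ry":0,"rz":0,"gripper":-0.4},{"x":-9,"y":0,"z":0,"rx":0,"ry":0,"rz":0,"gripper":-0.4},{"x":-12,"y":0,"z":0,"rx":0,"ry":0,"rz":0,"gripper":-0.4},{"x":-15,"y":-1,"z":0,"rx":0,"ry":0,"rz":0,"gripper":-0.4},{"x":-17,"y":-1,"z":0,"rx":0,"ry":0,"rz":0,"gripper":-0.4},{"x":-17,"y":-1,"z":0,"rx":0,"ry":0,"rz":0,"gripper":-0.4},{"x":-17,"y":-1,"z":0,"rx":0,"ry":0,"rz":0,"gripper":-0.4}]'

```text
clock: 5.2
eef_pos: [608.5, -89.1, 21.5]
tcp_rot: [3.141, -0.002, -3.103]
contact_force: [1.0, -0.7, 0.3]
opening: 0.302
grasp_force: 0.6
```

```bash
python3 look.py w5 wrist 568 -92 1.608; python3 look.py s5 scene 568 -92 1.608
```

```text
5.25 [608.5 -89.1  21.5] [ 3.1414e+00 -1.7000e-03 -3.1034e+00] 0.3 [ 1.3  0.5 -0.1]
mod [567.884 -93.084   1.609] 0.965 rel [-104.741    0.559   -0.   ] tcp rel [-102.321  -40.155   -4.713]
mask 177 454 129 323
5.3 [608.5 -89.1  21.4] [ 3.1414e+00 -1.7000e-03 -3.1034e+00] 0.3 [-0.5 -0.1  0.2]
mod [568.    -92.      1.608] 0.0 rel [-1.03662e+02  4.01000e-01 -1.00000e-03] tcp rel [-102.301  -40.163   -4.713]
mask 529 639 0 96
```

>>> servo_tool --deltas '[{"x":20,"y":0,"z":0,"rx":0,"ry":0,"rz":0,"gripper":-0.4},{"x":35,"y":0,"z":10,"rx":0,"ry":0,"rz":0,"gripper":-0.4},{"x":40,"y":0,"z":60,"rx":0,"ry":0,"rz":0,"gripper":-0.4},{"x":40,"y":0,"z":110,"rx":0,"ry":0,"rz":-0.1,"gripper":-0.4},{"x":30,"y":-40,"z":110,"rx":0,"ry":0,"rz":-0.25,"gripper":-0.4},{"x":0,"y":-72,"z":110,"rx":0,"ry":0,"rz":-0.4,"gripper":-0.4},{"x":-37,"y":-72,"z":110,"rx":0,"ry":0,"rz":-0.55,"gripper":-0.4},{"x":-37,"y":-72,"z":110,"rx":0,"ry":0,"rz":-0.7,"gripper":-0.4},{"x":-37,"y":-72,"z":110,"rx":0,"ry":0,"rz":-0.85,"gripper":-0.4},{"x":-37,"y":-72,"z":110,"rx":0,"ry":0,"rz":-1.0,"gripper":-0.4}]'

```text
clock: 6.3
eef_pos: [571.0, -161.1, 131.4]
tcp_rot: [-3.14, -0.002, 2.173]
contact_force: [-0.0, 0.0, 0.4]
opening: 0.298
grasp_force: 0.0
```

>>> servo_tool --deltas '[{"x":0,"y":0,"z":0,"rx":0,"ry":0,"rz":-0.14,"gripper":-0.4},{"x":0,"y":0,"z":0,"rx":0,"ry":0,"rz":-0.28,"gripper":-0.4},{"x":0,"y":0,"z":0,"rx":0,"ry":0,"rz":-0.42,"gripper":-0.4},{"x":0,"y":0,"z":0,"rx":0,"ry":0,"rz":-0.571,"gripper":-0.4},{"x":0,"y":0,"z":0,"rx":0,"ry":0,"rz":-0.571,"gripper":-0.4},{"x":0,"y":0,"z":0,"rx":0,"ry":0,"rz":-0.571,"gripper":-0.4}]'

```text
clock: 6.9
eef_pos: [571.7, -161.0, 131.4]
tcp_rot: [-3.14, -0.0, 1.613]
contact_force: [0.1, -0.5, 0.3]
opening: 0.299
grasp_force: 0.0
```

```bash
python3 look.py w6 wrist 568 -92 1.608
```

```text
6.95 [ 571.8 -161.   131.5] [-3.1405e+00 -4.0000e-04  1.6128e+00] 0.3 [-0.4  0.1  0.4]
mod [568.115 -93.124   1.612] 0.975 rel [-1.0479e+02  3.3000e-01  2.0000e-03] tcp rel [-1.72762e+02 -7.20000e-01  3.00000e-03]
mask 268 380 53 201
```

View pics/w6.png

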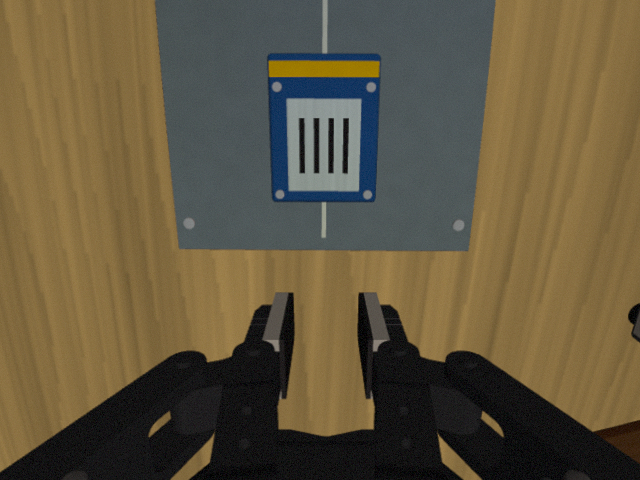

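The module (top from (268,55) to (380,200)) sits square on the white line, with the fingers centred behind it. Now I'll descend and push to just before the mouth.

>>> servo_tool --deltas '[{"x":-1,"y":0,"z":-45,"rx":0,"ry":0,"rz":-0.003,"gripper":-0.4},{"x":-1,"y":0,"z":-94,"rx":0,"ry":0,"rz":-0.003,"gripper":-0.4},{"x":-1,"y":5,"z":-94,"rx":0,"ry":0,"rz":-0.003,"gripper":-0.4},{"x":-1.4,"y":11,"z":-94,"rx":0,"ry":0,"rz":-0.003,"gripper":-0.4},{"x":-1.7,"y":17,"z":-94,"rx":0,"ry":0,"rz":-0.003,"gripper":-0.4},{"x":-2,"y":25,"z":-94,"rx":0,"ry":0,"rz":-0.003,"gripper":-0.4},{"x":-2.3,"y":33,"z":-94,"rx":0,"ry":0,"rz":-0.003,"gripper":-0.4},{"x":-2.6,"y":41,"z":-94,"rx":0,"ry":0,"rz":-0.003,"gripper":-0.4},{"x":-2.9,"y":49,"z":-94,"rx":0,"ry":0,"rz":-0.003,"gripper":-0.4},{"x":-3.2,"y":57,"z":-94,"rx":0,"ry":0,"rz":-0.003,"gripper":-0.4}]'

```text
clock: 7.95
eef_pos: [569.4, -103.6, 38.3]
tcp_rot: [3.141, 0.0, 1.606]
contact_force: [0.9, -3.8, 3.0]
opening: 0.3
grasp_force: 2.0
```

>>> servo_tool --deltas '[{"x":-0.3,"y":8,"z":0,"rx":0,"ry":0,"rz":0,"gripper":-0.4},{"x":-0.6,"y":16,"z":0,"rx":0,"ry":0,"rz":0,"gripper":-0.4},{"x":-0.8,"y":20,"z":0,"rx":0,"ry":0,"rz":0,"gripper":-0.4},{"x":-0.8,"y":20,"z":0,"rx":0,"ry":0,"rz":0,"gripper":-0.4}]'

```text
clock: 8.35
eef_pos: [567.8, -83.1, 37.5]
tcp_rot: [-3.141, -0.001, 1.606]
contact_force: [-0.2, 0.5, 0.5]
opening: 0.299
grasp_force: 0.0
```

```bash
python3 look.py w7 wrist 566 -33 1.609
```

```text
8.4 [567.8 -83.4  37.4] [-3.1404e+00 -8.0000e-04  1.6060e+00] 0.29 [0.2 0.8 0.7]
mod [564.395 -31.521   1.611] 0.97 rel [-4.3089e+01  1.6690e+00  2.0000e-03] tcp rel [-9.5048e+01  3.1600e-01 -3.0000e-03]
mask 224 415 65 300
```

View pics/w7.png

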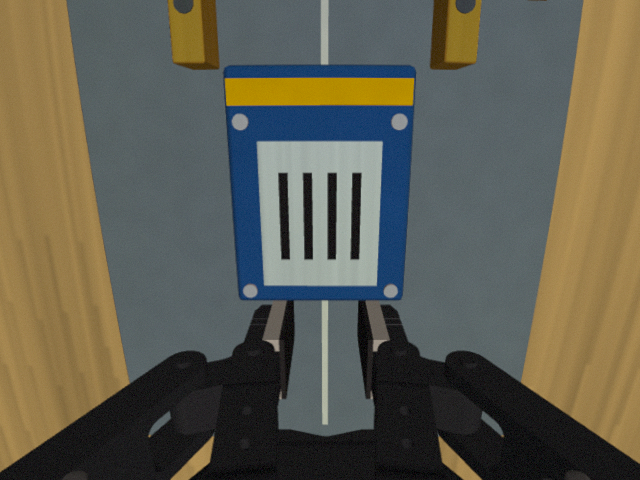

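The module is square and about 2 mm left of the line (line at column 325, module centre at 320). Both rail ends, at (193,50) and (456,50), are clear of its path, so I'll keep pushing.

>>> servo_tool --deltas '[{"x":-0.1,"y":8,"z":0,"rx":0,"ry":0,"rz":0.002,"gripper":-0.4},{"x":-0.3,"y":16,"z":0,"rx":0,"ry":0,"rz":0.002,"gripper":-0.4},{"x":-0.5,"y":24,"z":0,"rx":0,"ry":0,"rz":0.002,"gripper":-0.4},{"x":-0.8,"y":32,"z":0,"rx":0,"ry":0,"rz":0.002,"gripper":-0.4},{"x":-1.1,"y":40,"z":0,"rx":0,"ry":0,"rz":0.002,"gripper":-0.4},{"x":-1.4,"y":48,"z":0,"rx":0,"ry":0,"rz":0.002,"gripper":-0.4},{"x":-1.7,"y":56,"z":0,"rx":0,"ry":0,"rz":0.002,"gripper":-0.4},{"x":-2.0,"y":64,"z":0,"rx":0,"ry":0,"rz":0.002,"gripper":-0.4},{"x":-2.3,"y":72,"z":0,"rx":0,"ry":0,"rz":0.002,"gripper":-0.4},{"x":-2.6,"y":80,"z":0,"rx":0,"ry":0,"rz":0.002,"gripper":-0.4}]'

```text
clock: 9.4
eef_pos: [565.7, -3.5, 37.9]
tcp_rot: [-3.142, -0.0, 1.608]
contact_force: [0.3, -1.8, -1.9]
opening: 0.296
grasp_force: 1.0
```

```bash
python3 look.py w8 wrist 562 48 1.609
```

```text
9.45 [565.6  -2.5  37.9] [-3.1416e+00 -5.0000e-04  1.6078e+00] 0.3 [-0.6  1.3 -0.5]
mod [562.151  47.847   1.606] 0.971 rel [ 3.6307e+01  8.4800e-01 -3.0000e-03] tcp rel [-1.4113e+01 -6.7700e-01 -2.0000e-03]
mask 224 414 66 301
```

>>> servo_tool --deltas '[{"x":-0.4,"y":9,"z":0,"rx":0,"ry":0,"rz":0.001,"gripper":-0.4},{"x":-0.7,"y":18,"z":0,"rx":0,"ry":0,"rz":0.001,"gripper":-0.4},{"x":-1.1,"y":27,"z":0,"rx":0,"ry":0,"rz":0.001,"gripper":-0.4},{"x":-1.4,"y":36,"z":0,"rx":0,"ry":0,"rz":0.001,"gripper":-0.4},{"x":-1.8,"y":45,"z":0,"rx":0,"ry":0,"rz":0.001,"gripper":-0.4},{"x":-2.1,"y":54,"z":0,"rx":0,"ry":0,"rz":0.001,"gripper":-0.4},{"x":-2.5,"y":63,"z":0,"rx":0,"ry":0,"rz":0.001,"gripper":-0.4},{"x":-2.8,"y":72,"z":0,"rx":0,"ry":0,"rz":0.001,"gripper":-0.4},{"x":-3.2,"y":81,"z":0,"rx":0,"ry":0,"rz":0.001,"gripper":-0.4},{"x":-3.6,"y":90,"z":0,"rx":0,"ry":0,"rz":0.001,"gripper":-0.4}]'

```text
clock: 10.45
eef_pos: [562.1, 86.6, 37.9]
tcp_rot: [3.142, 0.0, 1.609]
contact_force: [1.1, -3.4, 2.1]
opening: 0.3
grasp_force: 1.8
```

```bash
python3 look.py w9 wrist 559 138 1.609
```

```text
10.5 [562.1  87.8  37.9] [ 3.1414e+00 -7.0000e-04  1.6087e+00] 0.3 [-1.   1.1  0.4]
mod [558.699 137.896   1.607] 0.971 rel [ 1.26422e+02  8.23000e-01 -3.00000e-03] tcp rel [ 7.6198e+01 -6.1600e-01 -1.0000e-03]
mask 224 414 66 301
```

View pics/w9.png

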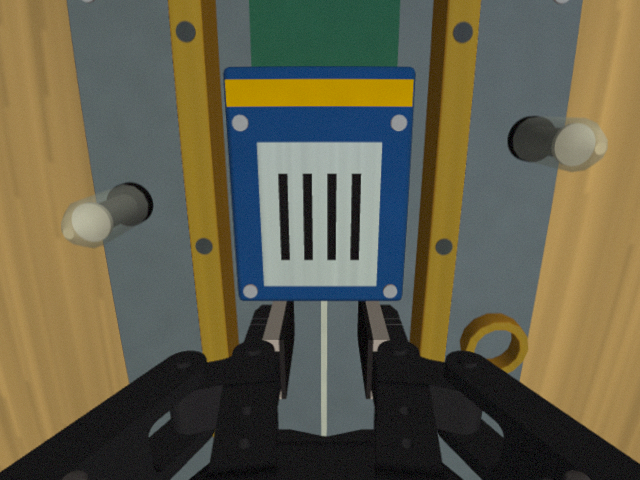

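The module is centred, with equal gaps to both rails (columns 215 and 435). The valves at (90,220) and (575,145) stand well outside the finger width. Next is a slow final push.

>>> servo_tool --deltas '[{"x":-0.2,"y":5,"z":0,"rx":0,"ry":0,"rz":0,"gripper":-0.4},{"x":-0.4,"y":10,"z":0,"rx":0,"ry":0,"rz":0,"gripper":-0.4},{"x":-0.6,"y":15,"z":0,"rx":0,"ry":0,"rz":0,"gripper":-0.4},{"x":-0.8,"y":19,"z":0,"rx":0,"ry":0,"rz":0,"gripper":-0.4},{"x":-0.9,"y":22,"z":0,"rx":0,"ry":0,"rz":0,"gripper":-0.4},{"x":-1.0,"y":25,"z":0,"rx":0,"ry":0,"rz":0,"gripper":-0.4},{"x":-1.1,"y":27,"z":0,"rx":0,"ry":0,"rz":0,"gripper":-0.4},{"x":-1.2,"y":29,"z":0,"rx":0,"ry":0,"rz":0,"gripper":-0.4},{"x":-1.2,"y":31,"z":0,"rx":0,"ry":0,"rz":0,"gripper":-0.4}]'

```text
clock: 11.4
eef_pos: [560.8, 117.0, 37.9]
tcp_rot: [-3.141, 0.0, 1.609]
contact_force: [0.1, -2.7, 1.0]
opening: 0.298
grasp_force: 1.6
```

>>> servo_tool --deltas '[{"x":0,"y":0.8,"z":0,"rx":0,"ry":0,"rz":0,"gripper":-0.4},{"x":0,"y":1.6,"z":0,"rx":0,"ry":0,"rz":0,"gripper":-0.4}]'

```text
clock: 11.6
eef_pos: [560.9, 118.5, 37.8]
tcp_rot: [-3.141, 0.0, 1.609]
contact_force: [-0.5, -3.5, 0.6]
opening: 0.304
grasp_force: 1.6
```

```bash
python3 look.py w10 wrist 557 171 1.609
```

```text
11.65 [560.9 118.6  37.8] [-3.1415e+00 -1.0000e-04  1.6088e+00] 0.3 [ 0.1 -2.4  1. ]
mod [557.309 169.641   1.607] 0.968 rel [ 1.58196e+02  9.86000e-01 -2.00000e-03] tcp rel [ 1.07066e+02 -5.89000e-01 -1.00000e-03]
mask 224 414 67 301
```

>>> servo_tool --deltas '[{"x":0,"y":0.7,"z":0,"rx":0,"ry":0,"rz":0,"gripper":-0.4},{"x":-0.1,"y":1.4,"z":0,"rx":0,"ry":0,"rz":0,"gripper":-0.4}]'

```text
clock: 11.85
eef_pos: [560.8, 119.9, 37.8]
tcp_rot: [-3.142, 0.0, 1.609]
contact_force: [0.3, -3.5, -0.1]
opening: 0.302
grasp_force: 1.5
```

>>> servo_tool --deltas '[{"x":0,"y":0.6,"z":0,"rx":0,"ry":0,"rz":0,"gripper":-0.4},{"x":0,"y":1.0,"z":0,"rx":0,"ry":0,"rz":0,"gripper":-0.4}]'

```text
clock: 12.05
eef_pos: [560.7, 120.3, 37.8]
tcp_rot: [-3.141, 0.001, 1.609]
contact_force: [-0.0, -8.5, 1.9]
opening: 0.298
grasp_force: 4.6
```

The force rose to 8.5 N, so the module is against the cork. I'll back off along the lane, then lift.

>>> servo_tool --deltas '[{"x":0.2,"y":-5,"z":0,"rx":0,"ry":0,"rz":0,"gripper":-0.4},{"x":0.6,"y":-15,"z":0,"rx":0,"ry":0,"rz":0,"gripper":-0.4},{"x":1,"y":-25,"z":5,"rx":0,"ry":0,"rz":0,"gripper":-0.4},{"x":1,"y":-27,"z":40,"rx":0,"ry":0,"rz":0,"gripper":-0.4},{"x":1,"y":-27,"z":85,"rx":0,"ry":0,"rz":0,"gripper":-0.4},{"x":1,"y":-27,"z":130,"rx":0,"ry":0,"rz":0,"gripper":-0.4},{"x":1,"y":-27,"z":175,"rx":0,"ry":0,"rz":0,"gripper":-0.4},{"x":1,"y":-27,"z":200,"rx":0,"ry":0,"rz":0,"gripper":-0.4},{"x":1,"y":-27,"z":200,"rx":0,"ry":0,"rz":0,"gripper":-0.4},{"x":1,"y":-27,"z":200,"rx":0,"ry":0,"rz":0,"gripper":-0.4}]'

```text
clock: 13.05
eef_pos: [561.8, 93.4, 238.3]
tcp_rot: [3.14, -0.0, 1.608]
contact_force: [-0.0, -0.3, -0.0]
opening: 0.301
grasp_force: 0.0
```

```bash
python3 look.py w11 wrist 557 171 1.609
```

```text
13.1 [561.2  93.4 237.2] [-3.1406 -0.      1.6083] 0.3 [-0.2  0.1 -0.2]
mod [557.212 171.494   1.608] 0.969 rel [ 1.60052e+02  1.01200e+00 -2.00000e-03] tcp rel [ 8.1843e+01  5.2000e-02 -1.0000e-03]
mask 285 360 60 161
```

View pics/w11.png

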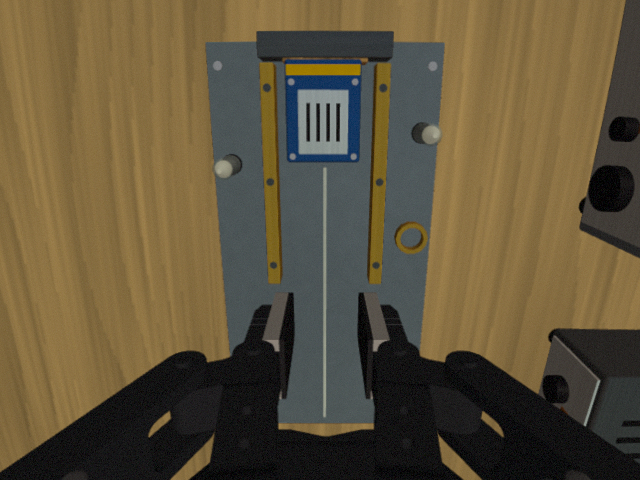

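The module (285–360, 60–161) is square against the cork at tray x ≈ 160 mm, y ≈ 1 mm. Both valves are upright and the ring is in place.

```bash
python3 -c "
from rig import r
print(r.sign_off())"
```

```text
the job is handed in; nothing more can be done
None
```

The module is home against the cork stop, measured about 1 mm off the centre line and square to the lane, with the hand clear and no contact seen with the rails or valves. The job was handed in at about 13 s, and no verdict came back.

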